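Lid the round prep pots

TASK

Put each of the three round lids on the round pot of its own size, so that every round pot ends up closed, its lid centred and lying flat on the rim. Set each lid down on its pot rather than dropping it, leave the pots standing where they are, and leave the square container and the square lid alone.

Things in the scene. Friction and masses are not known exactly. Their poses are not given: they have to be found in the camera images.
- lid_small_center (a point): small round steel lid, 90 mm across, lying flat, knob up; about 100 g. Heights above its underside: plug 54 mm across (9 mm clear all round in the pot's mouth) 0 to 6 mm, flat disc 6 to 9, thin stem 9 to 18, round black knob 26 mm across 18 to 46. The point is on its axis, half-way up, 23 mm above the underside; z up along the axis.
- lid_medium_center (a point): medium round steel lid, 115 mm across, lying flat, knob up; about 150 g. Heights above its underside: plug 79 mm across (9 mm clear all round in the pot's mouth) 0 to 6 mm, flat disc 6 to 9, thin stem 9 to 18, round black knob 26 mm across 18 to 46. The point is on its axis, half-way up, 23 mm above the underside; z up along the axis.
- lid_large_center (a point): large round steel lid, 140 mm across, lying flat, knob up; about 220 g. Heights above its underside: plug 104 mm across (9 mm clear all round in the pot's mouth) 0 to 6 mm, flat disc 6 to 9, thin stem 9 to 18, round black knob 26 mm across 18 to 46. The point is on its axis, half-way up, 23 mm above the underside; z up along the axis.
- pot_small: small round straight-sided open steel pot, 80 mm across outside, 72 mm across inside, 100 mm high, standing upright and loose on the table, about 450 g. Origin at the centre of its underside, z up. With its lid fully on, the lid's disc lies on the rim and the lid's centre point is 117 mm above this origin.
- pot_medium: medium round straight-sided open steel pot, 105 mm across outside, 97 mm across inside, 100 mm high, standing upright and loose on the table, about 600 g. Origin at the centre of its underside, z up. With its lid fully on, the lid's disc lies on the rim and the lid's centre point is 117 mm above this origin.
- pot_large: large round straight-sided open steel pot, 130 mm across outside, 122 mm across inside, 100 mm high, standing upright and loose on the table, about 800 g. Origin at the centre of its underside, z up. With its lid fully on, the lid's disc lies on the rim and the lid's centre point is 117 mm above this origin.
- square_pot: square open steel container, 96 x 96 mm, 80 mm high, loose, to be left alone. Origin at the centre of its underside, z up, x and y along its sides.
- square_lid_center (a point): square steel lid, 100 x 100 mm, lying flat, with the same black knob and the same 46 mm height as the round lids, to be left alone. The point is at its centre, 23 mm above its underside.
Things that resemble listed ones, but are neither listed nor needed, are in the scene too. Leave any yellow look-alike of the part that bears lid_medium_center alone.

How it is judged (in metres and radians):
At the end, for the whole second after the job is handed in: Each round lid is within 12 mm of the axis of the pot of its size, fully seated (height within 4 mm of resting on the rim), level within 0.06 rad and at rest; each pot is upright and within 40 mm of where it started; the square container and square lid are within 25 mm of where they started (horizontal distance between lid_small_center and pot_small below 0.012 m and z of lid_small_center in the frame of pot_small between 0.113 and 0.121 m and angle between each of lid_small_center, pot_small, lid_medium_center, pot_medium, lid_large_center, pot_large's own z axis and vertical below 0.06 rad and linear speed of each of lid_small, lid_medium, lid_large below 0.02 m/s and distance of each of pot_small, pot_medium, pot_large from where it was at the start of the episode below 0.04 m and horizontal distance between lid_medium_center and pot_medium below 0.012 m and z of lid_medium_center in the frame of pot_medium between 0.113 and 0.121 m and horizontal distance between lid_large_center and pot_large below 0.012 m and z of lid_large_center in the frame of pot_large between 0.113 and 0.121 m and distance of each of square_pot, square_lid_center from where it was at the start of the episode below 0.025 m); the robot touches nothing.
It fails at once if a lid is let go more than 30 mm above its seat over its pot ((horizontal distance between lid_small_center and pot_small below 0.03 m and z of lid_small_center in the frame of pot_small above 0.147 m and contact force between the fingers and lid_small below 0.05 N) or (horizontal distance between lid_medium_center and pot_medium below 0.03 m and z of lid_medium_center in the frame of pot_medium above 0.147 m and contact force between the fingers and lid_medium below 0.05 N) or (horizontal distance between lid_large_center and pot_large below 0.03 m and z of lid_large_center in the frame of pot_large above 0.147 m and contact force between the fingers and lid_large below 0.05 N)).
It fails at once if a round pot is pushed more than 40 mm or tipped (distance of any of pot_small, pot_medium, pot_large from where it was at the start of the episode above 0.04 m or angle between any of pot_small, pot_medium, pot_large's own z axis and vertical above 0.3 rad).
It fails at once if the square container or the square lid is moved more than 25 mm (distance of any of square_pot, square_lid_center from where it was at the start of the episode above 0.025 m).
It also fails if it takes over 80 s, if anything falls off the work surface, if the arm or the gripper's body presses on something with over 40 N, if the wrist force passes 120 N, or if a joint passes its speed limit or range.

ROBOT

A 7-joint arm with a two-finger parallel gripper is mounted at the origin on the work surface. World frame = base frame: x ahead of the robot, y to its left, z up, the work surface at z = 0. Lengths are in m, angles in degrees, forces in N, time in s.
With the tool pointing down it reaches from about 0.35 to 0.9 m from the base axis. Payload 19.9 kg.
Tool frame: the origin (TCP) lies between the finger pads; the fingertips stand r.tip_extent ahead of it and the grasp point (between the pads) lies 2 mm behind it (r.tip_extent is the distance from the TCP to the fingertips, in m); z points along the fingers, x is the direction in which the jaws open and shut, and the axes are right-handed (so a half turn about z gives the same grasp; the last joint's range is limited). The gripper opens to 85 mm and grips with 20 to 120 N. Pads are 22 mm wide; open, the fingers measure 114 mm over their backs; the gripper's body (76 mm by 85 mm) begins 54 mm behind the grasp point. The pads swing forward as they close: fully open they stand 13 mm farther back than shut.
Start: joints at [69.07, 23.915, -0.59, 92.452, 0.269, 63.638, -3.037], TCP at [0.199, -0.593, 0.248] pointing down, gripper open.
Joint ranges: [-161.28, 161.28], [-22.2, 115.67], [-73.04, 71.86], [3.21, 147.25], [-68.34, 248.33], [10.77, 114.83], [-161.83, 161.83]. Speed limits (degrees/s): [108.29, 108.29, 136.94, 136.94, 172.46, 172.46, 172.46].

INTERFACE

Orientations are given as [roll, pitch, yaw] about the fixed x, y, z axes, in that order (R = Rz(yaw) Ry(pitch) Rx(roll)).
In Python, from workcell import r gives the robot as it stands.
- The arm moves only by the shell command python3 -m pendant 'ROWS' [FORCE]. ROWS is JSON, a list of rows, each a list of 3 entries, a list of its own where there are three numbers: the shift along the tool's x, y, z in mm, then the turn about the tool's z in rad, then the finger opening in mm, from 0 to 85.4. A call has 1 to 8 rows; each row shifts and turns the commanded pose from where the row before left it, along the tool's axes as they then stand; what a row does not reach is not made up. A row lasts 1/12 s, in which the tool goes at most 41.7 mm and 7.16 degrees, less where a joint would pass 70% of its speed; a pose out of reach is approached as far as the arm can. A call with a gripper value outside its range is refused whole. The fingers move at their own pace and stop on an object; FORCE is the grip in N (left out, the last holds). Time passes only in rows, so rows that do not move let the fingers close. It gives the time, the measured TCP pose, the force and the opening at its end, in the units of the state.
- r.read_state(): the state, without advancing time (a new reading comes with each control period).
- r.grab_frame(name): name is "side" or "top" or "wrist"; returns (picture, depth): 420x560x3 uint8, red, green, blue; 420x560 float32, m along the optical axis (not along the pixel's ray), 0 where there is no reading.
- r.get_calibration(name): a dict with "fx", "fy", "cx", "cy" (pixels), "k1" (the pictures are not rectified: a ray, as slopes to the right and down, at radius r is drawn at 1 + k1 r^2 times it, then the intrinsics apply), "T" (4x4, takes a point from camera to world coordinates). Camera axes: x right, y up, looking along -z (the intrinsics and any distortion apply to the point x, -y, -z); pixel columns grow to the right and rows downward; lengths in m; the calibration is good to about 2 mm. A picture is of the moment at which its call begins: read the wrist's pose just before it. get_calibration takes no time and is no camera call; for the wrist camera it gives the pose at the moment of the call.
- r.hand_in(): hands the job in, once; it reports no verdict.
Trained networks look in the newest picture that a camera, given by its name, has taken for a name from the list of things; names that differ only in an ending like _2 or _b are one class to them, and where a whole thing is asked for, a point or a joint stands for the part that bears it (a point fixed in the world has none). Each returns a list of dicts, best first, with "score" (0 to 1); they miss things now and then, are a little off and sometimes report something else, mostly with a low value. They report only what shows in the picture. A call takes as long as a camera call. They do not tell look-alikes from the thing itself.
- r.regions_of(camera, label): "region" (420x560 bool, what is visible of it) and "at" ([column, row] in pixels, amid what is visible of it).
- r.spot_point(camera, label): "at" ([column, row] in pixels: a listed point, or the origin of a listed thing).
The state is a dict: "clock": time; "q": joint angles; "qvel": joint speeds; "effort": joint torques, N m; "tool_pos": TCP position; "tcp_rot": TCP orientation; "ft_force": force on the tool from outside, world axes, zero at the start; "ft_torque": the same for the moment, N m; "finger_gap": opening from 0.0 (shut) to 1.0 (fully open).
Only numpy, scipy, OpenCV 4.12 (cv2) and the standard library are available. Lean on these libraries where they do the work, as an engineer would, in place of code of your own. Each camera call takes 0.05 s, during which the arm holds its last target.

## Working session

There is one attempt and no reset: what is moved stays moved. The work goes in short steps, Python scripts to look and compute and a shell command to move; the robot and the scene stay as the last step left them, time stands still between calls to the robot, and variables do not carry over. Pictures are saved under pics/ and viewed, and the job is handed in when it is done.

```bash
ls; mkdir -p pics
cat > h.py <<'E'
import numpy as np, cv2
from workcell import r
def save(name,fn):
    p,d=r.grab_frame(name); cv2.imwrite('pics/'+fn,p[:,:,::-1]); np.save('pics/'+fn[:-4]+'_d.npy',d); return p,d
def ray(cal,u,v):
    x=(u-cal['cx'])/cal['fx']; y=(v-cal['cy'])/cal['fy']
    xu,yu=x,y
    for _ in range(20):
        f=1+cal['k1']*(xu*xu+yu*yu); xu,yu=x/f,y/f
    return xu,yu
def world(cal,u,v,depth):
    x,y=ray(cal,u,v); T=np.array(cal['T'])
    return T[:3,:3]@np.array([x*depth,-y*depth,-depth])+T[:3,3]
def atz(cal,u,v,z):
    x,y=ray(cal,u,v); T=np.array(cal['T'])
    d=T[:3,:3]@np.array([x,-y,-1.]); o=T[:3,3]
    return o+d*(z-o[2])/d[2]
E
python3 - <<'E'
from h import *
print(r.read_state(), r.tip_extent)
for c in ('top','side','wrist'): save(c,c+'0.png')
print(r.get_calibration('top'))
E
```

```text
pics
{'clock': 0.0, 'q': array([69.06938153, 23.95010521, -0.59099175, 92.48492418,  0.26788035,
       63.63948812, -3.03567608]), 'qvel': array([ 0.04906059, -0.03888501, -0.10470125, -0.01909111,  0.02618127,
       -0.01828052, -0.02623243]), 'effort': array([-1.93926309e-03, -8.64434195e+01,  6.77606016e-01, -4.34923232e+01,
        1.89949729e-02,  7.39654846e-03,  1.92849274e-05]), 'tool_pos': array([ 0.19876031, -0.5922038 ,  0.2476421 ]), 'tcp_rot': array([ 1.79996158e+02,  7.30360571e-02, -7.14456993e+01]), 'ft_force': array([-0.57302974,  0.77809194,  1.14253968]), 'ft_torque': array([-0.03038078,  0.01271811,  0.05055403]), 'finger_gap': 0.9999699180064662} 0.017
{'fx': 386.37869063475404, 'fy': 386.37869063475404, 'cx': 274.8901099348161, 'cy': 211.14004782964685, 'k1': -0.0036606766036904837, 'T': array([[ 0.03281732,  0.9722327 , -0.2317037 ,  0.31232407],
       [-0.99944544,  0.03061399, -0.0130995 , -0.0104317 ],
       [-0.00564238,  0.2320051 ,  0.97269821,  0.91958484],
       [ 0.        ,  0.        ,  0.        ,  1.        ]])}
```

View pics/top0.png

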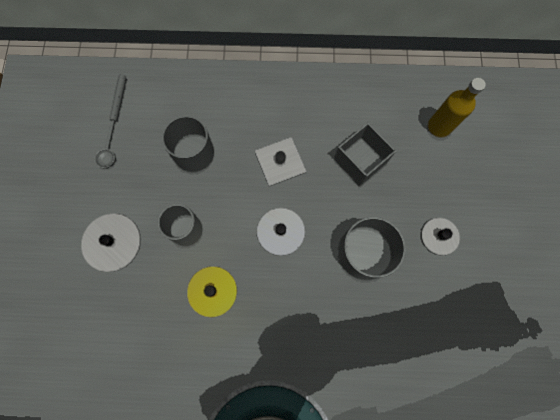

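View pics/side0.png

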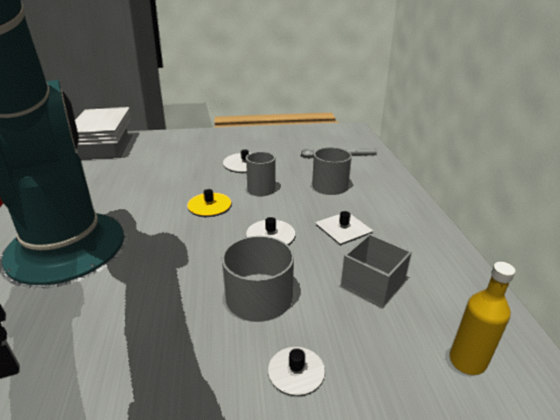

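View pics/wrist0.png

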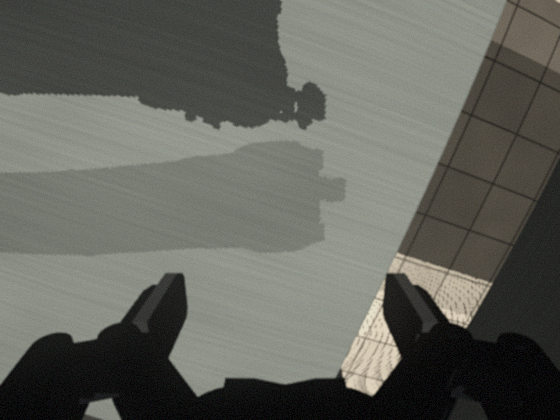

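The top view shows the pots: large at (372,248), medium at (187,140), small at (177,223). The lids are at (110,242), (281,231) and (440,236), with a yellow look-alike at (212,292), a square lid at (281,160) and a square pot at (364,155). Next I'll measure them.

```bash
cat > m.py <<'E'
from h import *
from scipy.optimize import least_squares
p,d=save('top','top1.png'); cal=r.get_calibration('top')
out={}
def circ(P):
    f=lambda q:np.hypot(P[:,0]-q[0],P[:,1]-q[1])-q[2]
    s=least_squares(f,[*P[:,:2].mean(0),.05],loss='soft_l1',f_scale=.002); return s.x, np.sqrt((s.fun**2).mean())
for lab in ['lid_small_center','lid_medium_center','lid_large_center','pot_small','pot_medium','pot_large','square_pot','square_lid_center']:
    L=r.regions_of('top',lab); S=r.spot_point('top',lab)
    print(lab,[(np.round(s['at']),round(s['score'],2)) for s in S][:4])
    for x in L[:3]:
        m=x['region'].astype(np.uint8)
        vv,uu=np.nonzero(m); W=np.array([world(cal,u,v,d[v,u]) for u,v in zip(uu,vv) if d[v,u]>0])
        if lab.startswith('lid'):
            c=max(cv2.findContours(m,0,1)[0],key=len)[:,0]
            P=np.array([atz(cal,u,v,.009) for u,v in c]); cc,e=circ(P)
            K=W[W[:,2]>.035]; k=K.mean(0) if len(K) else None
            print('  lid',round(x['score'],2),x['at'],'disc c',cc[:2].round(4),'dia',round(2*cc[2],4),'rms',round(e,4),'knob pts',len(K),k, 'disc z',np.median(W[:,2]).round(4))
        elif lab.startswith('pot'):
            top=W[(W[:,2]>.092)]; 
            hull=cv2.convexHull(top[:,:2].astype(np.float32))[:,0]
            cc,e=circ(hull); print('  pot',round(x['score'],2),x['at'],'rim c',cc[:2].round(4),'dia',round(2*cc[2],4),'rms',round(e,4),len(top),'zmax',np.percentile(W[:,2],98).round(4))
        else: print('  sq',round(x['score'],2),x['at'],W.mean(0).round(3),W.min(0).round(3),W.max(0).round(3))
E
python3 m.py
```

```text
lid_small_center [(array([445., 235.]), 0.73)]
  lid 0.67 [441.4, 237.4] disc c [ 0.4794 -0.3937] dia 0.0869 rms 0.0009 knob pts 115 [ 0.47947845 -0.39131092  0.04507403] disc z 0.01
lid_medium_center [(array([278., 229.]), 0.97), (array([208., 288.]), 0.61)]
  lid 0.88 [278.0, 232.2] disc c [ 0.4799 -0.0115] dia 0.1107 rms 0.001 knob pts 103 [ 0.4793163  -0.01201947  0.04564733] disc z 0.0095
  lid 0.85 [212.4, 293.5] disc c [0.3339 0.1427] dia 0.113 rms 0.001 knob pts 111 [0.33390013 0.14200281 0.0453184 ] disc z 0.0093
lid_large_center [(array([108., 238.]), 0.89), (array([445., 237.]), 0.62)]
  lid 0.72 [108.0, 242.0] disc c [0.4407 0.392 ] dia 0.136 rms 0.0011 knob pts 114 [0.44048141 0.38891171 0.04482141] disc z 0.0091
  lid 0.58 [179.2, 226.3] disc c [0.4881 0.2317] dia 0.1042 rms 0.0057 knob pts 794 [0.47818897 0.21779562 0.07572012] disc z 0.0456
pot_small [(array([187., 229.]), 0.7)]
  pot 0.64 [176.1, 222.7] rim c [0.4777 0.2164] dia 0.0793 rms 0.0004 260 zmax 0.1013
pot_medium [(array([192., 154.]), 0.78)]
  pot 0.62 [188.3, 144.3] rim c [0.6766 0.2146] dia 0.1046 rms 0.0005 342 zmax 0.1011
pot_large [(array([365., 250.]), 0.92)]
  pot 0.82 [371.9, 247.0] rim c [ 0.4364 -0.2133] dia 0.1288 rms 0.0006 448 zmax 0.1013
square_pot [(array([358., 161.]), 0.85)]
  sq 0.58 [361.3, 157.5] [ 0.671 -0.208  0.034] [ 0.6   -0.269 -0.002] [ 0.731 -0.14   0.085]
square_lid_center [(array([280., 157.]), 0.75)]
  sq 0.8 [280.7, 161.6] [ 0.656 -0.006  0.012] [ 0.595 -0.07  -0.003] [0.721 0.057 0.051]
```

Diameters and heights match the listed sizes (87/111/136 mm lids, 79/105/129 mm pots, rims at 0.101 m). There are two candidates for lid_medium_center: the white steel one at (281,231) and the yellow one at (212,292). The task says to leave the yellow one alone, so it should be (281,231). I'll confirm in an enlarged crop.

```bash
python3 - <<'E'
import cv2
p=cv2.imread('pics/top1.png')[120:330,60:480]
cv2.imwrite('pics/crop1.png',cv2.resize(p,(800,400),interpolation=cv2.INTER_CUBIC))
E
python3 -m pendant '[[[0,0,0],-0.12,85],[[0,0,0],-0.12,85],[[0,0,0],-0.12,85],[[0,0,0],-0.12,85],[[0,0,0],-0.12,85],[[0,0,0],-0.12,85],[[0,0,0],-0.12,85],[[0,0,0],-0.12,85]]' 40
```

```text
clock: 1.67
tool_pos: [0.1988, -0.5925, 0.2482]
tcp_rot: [-180.0, 0.0, -16.1]
ft_force: [-0.1, 0.4, 0.2]
finger_gap: 1.0
```

View pics/crop1.png

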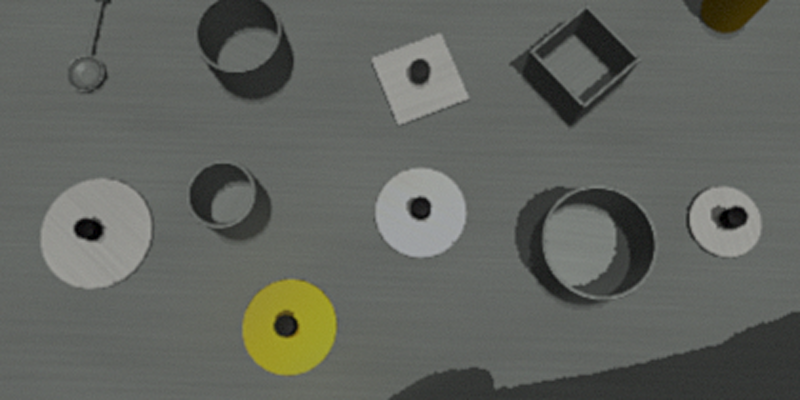

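The crop confirms it: the white round lid (crop 420,212) is the medium lid, and the yellow one (290,327) stays. Starting with the small lid, since the arm is already near it.

```bash
python3 -m pendant '[[[0,0,0],-0.1,85],[[0,0,0],-0.1,85],[[0,0,0],-0.082,85],[[28,-20,0],0,85],[[28,-20,0],0,85],[[28,-20,0],0,85],[[28,-20,0],0,85],[[28,-20,0],0,85]]'
python3 -m pendant '[[[28,-20,0],0,85],[[28,-20,0],0,85],[[28,-20,0],0,85],[[28,-20,15],0,85],[[28,-19,15],0,85],[[0,0,20],0,85],[[0,0,20],0,85],[[0,0,0],0,85]]'
```

```text
clock: 2.33
tool_pos: [0.3404, -0.4921, 0.2484]
tcp_rot: [180.0, 0.0, -0.3]
ft_force: [-0.4, -0.9, -0.2]
finger_gap: 0.997
clock: 3.0
tool_pos: [0.4788, -0.3936, 0.1746]
tcp_rot: [-179.8, 0.2, -0.2]
ft_force: [-0.9, 0.2, -0.4]
finger_gap: 0.997
```

```bash
cat > w.py <<'E'
import sys
from h import *
cal=r.get_calibration('wrist'); st=r.read_state()
p,d=save('wrist',sys.argv[1]+'.png'); zlo,zhi=float(sys.argv[2]),float(sys.argv[3])
vv,uu=np.nonzero(d>0); x=np.array([ray(cal,u,v) for u,v in zip(uu[::1],vv[::1])]); D=d[vv,uu]
T=np.array(cal['T']); W=np.c_[x[:,0]*D,-x[:,1]*D,-D]@T[:3,:3].T+T[:3,3]
t=st['tool_pos']; k=(W[:,2]>zlo)&(W[:,2]<zhi)&(np.hypot(W[:,0]-t[0],W[:,1]-t[1])<float(sys.argv[4]))
K=W[k]; hull=cv2.convexHull(K[:,:2].astype(np.float32))[:,0]
c,R=cv2.minEnclosingCircle(hull)
print('tcp',t.round(4),st['tcp_rot'].round(2),'n',len(K),'mean',K.mean(0).round(4),'mec',np.round(c,4),'dia',round(2*R,4),'z95',np.percentile(K[:,2],95).round(4))
E
python3 w.py w1 .035 .06 .035
```

```text
tcp [ 0.4788 -0.3936  0.1746] [-179.81    0.23   -0.23] n 868 mean [ 0.4805 -0.3923  0.0441] mec [ 0.4806 -0.3938] dia 0.0259 z95 0.0458
```

View pics/w1.png

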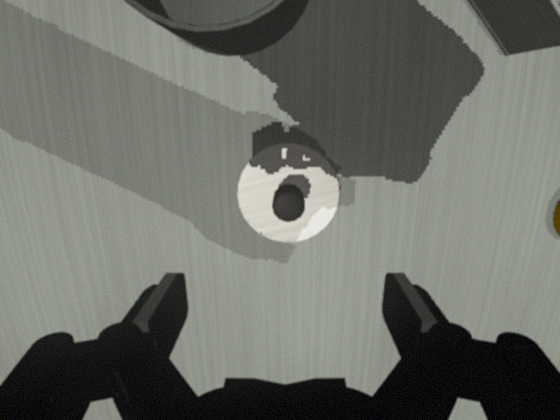

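The wrist view shows the small lid's knob at (289,203), diameter 26 mm and top at 46 mm, matching the top camera. Descending.

```bash
python3 -m pendant '[[[2,0,20],0,85],[[0,0,25],0,70],[[0,0,25],0,60],[[0,0,25],0,60],[[0,0,15],0,60],[[0,0,10],0,60],[[0,0,0],0,60],[[0,0,0],0,60]]'
```

```text
clock: 3.72
tool_pos: [0.4822, -0.3955, 0.0594]
tcp_rot: [180.0, -0.0, -0.3]
ft_force: [0.1, -1.0, 0.4]
finger_gap: 0.702
```

```bash
python3 -m pendant '[[[0,-1,12],0,60],[[0,0,13],0,60],[[0,0,0],0,60],[[0,0,0],0,60]]'
python3 -m pendant '[[[0,0,0],0,10],[[0,0,0],0,10],[[0,0,0],0,10],[[0,0,0],0,10],[[0,0,0],0,10],[[0,0,0],0,10]]' 40
```

```text
clock: 4.05
tool_pos: [0.4816, -0.3936, 0.0327]
tcp_rot: [-180.0, 0.1, -0.3]
ft_force: [0.3, 0.4, 0.1]
finger_gap: 0.701
clock: 4.55
tool_pos: [0.4821, -0.3941, 0.0338]
tcp_rot: [180.0, -0.0, -0.3]
ft_force: [-1.8, 1.2, 6.2]
finger_gap: 0.291
```

```bash
python3 -m pendant '[[[0,0,-5],0,10],[[0,0,-15],0,10],[[0,0,-25],0,10],[[0,0,-30],0,10],[[0,0,-30],0,10],[[0,0,-30],0,10],[[0,0,-25],0,10],[[0,0,0],0,10]]'
python3 - <<'E'
from h import *
save('wrist','w2.png')
E
```

```text
clock: 5.22
tool_pos: [0.4836, -0.395, 0.1999]
tcp_rot: [179.7, -0.3, -0.3]
ft_force: [1.0, 0.3, 0.3]
finger_gap: 0.29
```

View pics/w2.png

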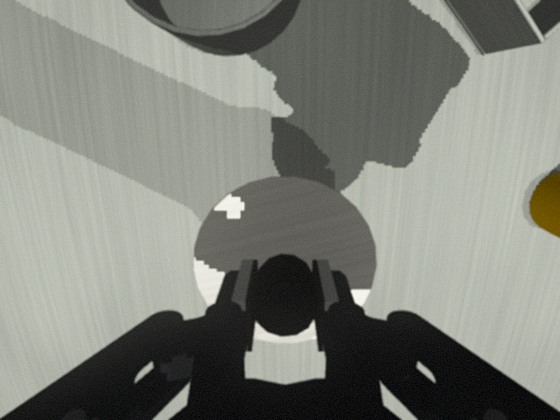

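The small lid is held level, its disc showing at (285,260). Carrying it to the small pot at (0.4777, 0.2164).

```bash
python3 -m pendant '[[[0,-15,0],0,10],[[0,-25,0],0,10],[[0,-34,0],0,10],[[0,-34,0],0,10],[[0,-34,0],0,10],[[0,-34,0],0,10],[[0,-34,0],0,10],[[0,-34,0],0,10]]'
python3 -m pendant '[[[0,-34,0],0,10],[[0,-34,0],0,10],[[0,-34,0],0,10],[[0,-34,0],0,10],[[0,-34,0],0,10],[[0,-34,0],0,10],[[0,-34,0],0,10],[[0,-34,0],0,10]]'
python3 -m pendant '[[[-2,-34,0],0,10],[[-2,-25,0],0,10],[[0,-16,0],0,10],[[0,-10,0],0,10],[[0,-5,0],0,10],[[0,0,0],0,10],[[0,0,0],0,10]]'
python3 - <<'E'
from h import *
save('wrist','w3.png')
E
```

```text
clock: 5.93
tool_pos: [0.482, -0.1478, 0.1928]
tcp_rot: [-180.0, 0.1, -0.3]
ft_force: [1.8, 1.3, -0.6]
finger_gap: 0.296
clock: 6.6
tool_pos: [0.4832, 0.1239, 0.1929]
tcp_rot: [180.0, 0.1, -0.3]
ft_force: [0.8, -1.0, -1.2]
finger_gap: 0.289
clock: 7.18
tool_pos: [0.4808, 0.2111, 0.193]
tcp_rot: [180.0, 0.0, -0.3]
ft_force: [-0.5, -0.3, -1.2]
finger_gap: 0.289
```

View pics/w3.png

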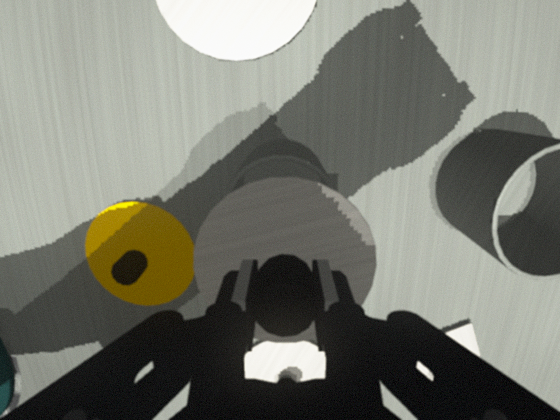

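```bash
cat > t.py <<'E'
import sys
from h import *
from scipy.optimize import least_squares
cx,cy,z,rad=map(float,sys.argv[2:6])   # expected centre, disc top height, search radius
p,d=save('top',sys.argv[1]+'.png'); cal=r.get_calibration('top'); st=r.read_state()
vv,uu=np.nonzero(d>0); D=d[vv,uu]; x=np.array([ray(cal,u,v) for u,v in zip(uu,vv)]); T=np.array(cal['T'])
W=np.c_[x[:,0]*D,-x[:,1]*D,-D]@T[:3,:3].T+T[:3,3]
k=(abs(W[:,2]-z)<.012)&(np.hypot(W[:,0]-cx,W[:,1]-cy)<rad)
P=W[k]; R=np.hypot(P[:,0]-P[:,0].mean(),0)
hull=cv2.convexHull(P[:,:2].astype(np.float32))[:,0]
f=lambda q:np.hypot(hull[:,0]-q[0],hull[:,1]-q[1])-q[2]
s=least_squares(f,[cx,cy,.05],loss='soft_l1',f_scale=.002)
A=np.c_[P[:,0]-cx,P[:,1]-cy,np.ones(len(P))]; c,*_=np.linalg.lstsq(A,P[:,2],rcond=None)
print('tcp',st['tool_pos'].round(4),'n',len(P),'circle',s.x[:2].round(4),'dia',round(2*s.x[2],4),'rms',np.sqrt((s.fun**2).mean()).round(4),'z med',np.median(P[:,2]).round(4),'tilt',c[:2].round(3))
u0,v0=int(np.median(uu[k])),int(np.median(vv[k]))
a,b=max(v0-70,0),max(u0-95,0)
cv2.imwrite('pics/'+sys.argv[1]+'c.png',cv2.resize(p[a:v0+70,b:u0+95,::-1],None,fx=4,fy=4,interpolation=cv2.INTER_CUBIC))
E
python3 t.py t1 .4808 .2111 .168 .07
```

```text
tcp [0.481  0.2108 0.1932] n 25 circle [0.4652 0.2294] dia 0.1336 rms 0.0011 z med 0.168 tilt [-0.05   0.076]
```

View pics/t1c.png

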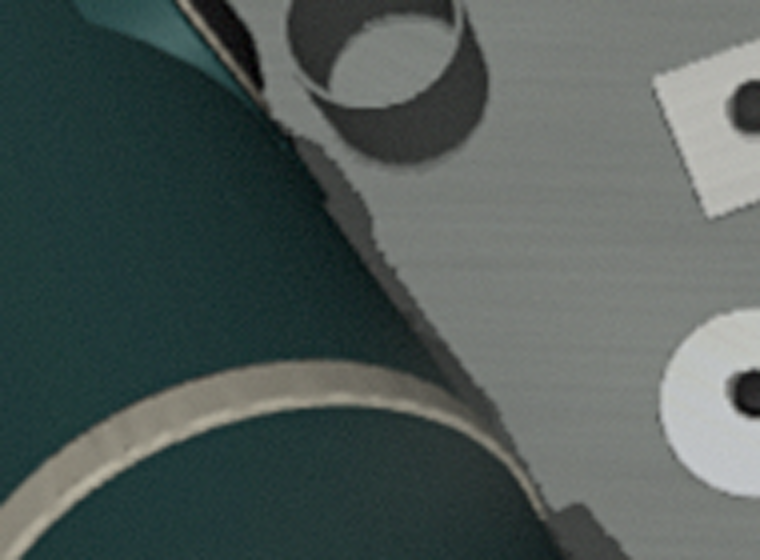

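The arm hides the lid in the top view, so I'm relying on the frame offsets, which agree to 1–2 mm. I'll correct, lower part-way, and check from the side.

```bash
python3 -m pendant '[[[-2,-5,0],0,10],[[0,0,10],0,10],[[0,0,15],0,10],[[0,0,15],0,10],[[0,0,8],0,10],[[0,0,4],0,10],[[0,0,0],0,10],[[0,0,0],0,10]]'
python3 - <<'E'
from h import *
p,d=save('side','s1.png')
cv2.imwrite('pics/s1c.png',cv2.resize(p[100:240,170:370,::-1],None,fx=4,fy=4,interpolation=cv2.INTER_CUBIC))
E
```

```text
clock: 7.95
tool_pos: [0.479, 0.2172, 0.1415]
tcp_rot: [-180.0, -0.0, -0.3]
ft_force: [-0.5, 0.8, -0.4]
finger_gap: 0.29
```

View pics/s1c.png

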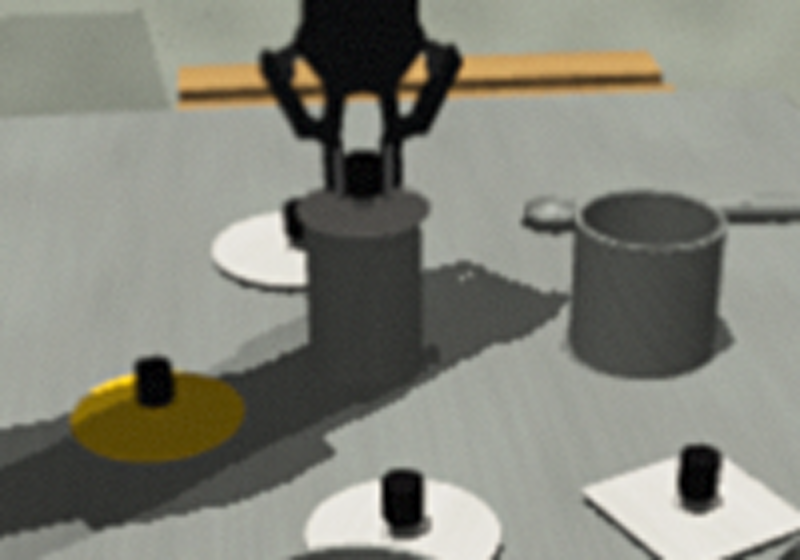

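The side view shows the lid centred over the small pot, disc at crop (363,212) and pot edges at 308–420. Lowering.

```bash
python3 -m pendant '[[[0,0,4],0,10],[[0,0,4],0,10],[[0,0,3],0,10],[[0,0,0],0,10],[[0,0,0],0,10]]'
```

```text
clock: 8.42
tool_pos: [0.4788, 0.2171, 0.1301]
tcp_rot: [180.0, 0.0, -0.3]
ft_force: [-0.0, -0.9, -0.7]
finger_gap: 0.293
```

```bash
python3 -m pendant '[[[0,0,1.5],0,10],[[0,0,0],0,10],[[0,0,0],0,10]]'
python3 -m pendant '[[[0,0,1],0,10],[[0,0,0],0,10],[[0,0,0],0,10]]'
```

```text
clock: 8.67
tool_pos: [0.4789, 0.2171, 0.1288]
tcp_rot: [-180.0, 0.0, -0.3]
ft_force: [0.9, 0.0, 0.1]
finger_gap: 0.287
clock: 8.92
tool_pos: [0.479, 0.2172, 0.1279]
tcp_rot: [-180.0, -0.0, -0.3]
ft_force: [0.0, 1.1, 0.5]
finger_gap: 0.29
```

```bash
python3 -m pendant '[[[0,0,1],0,10],[[0,0,0],0,10],[[0,0,0],0,10]]'
python3 -m pendant '[[[0,0,0],0,60],[[0,0,0],0,60],[[0,0,0],0,60],[[0,0,0],0,60],[[0,0,0],0,60]]'
python3 -m pendant '[[[0,0,-20],0,60],[[0,0,-30],0,60],[[0,0,-30],0,60],[[0,0,0],0,60]]'
python3 w.py w4 .128 .16 .035
python3 - <<'E'
from h import *
p,d=save('side','s2.png')
cv2.imwrite('pics/s2c.png',cv2.resize(p[100:240,170:370,::-1],None,fx=4,fy=4,interpolation=cv2.INTER_CUBIC))
E
```

```text
clock: 9.17
tool_pos: [0.4792, 0.2173, 0.1278]
tcp_rot: [180.0, -0.1, -0.3]
ft_force: [-5.4, -3.3, 20.0]
finger_gap: 0.29
clock: 9.58
tool_pos: [0.4788, 0.2171, 0.1267]
tcp_rot: [-180.0, 0.0, -0.3]
ft_force: [0.7, 0.5, 0.1]
finger_gap: 0.697
clock: 9.92
tool_pos: [0.4806, 0.2183, 0.2117]
tcp_rot: [-179.9, -0.3, -0.3]
ft_force: [0.0, 0.5, 0.9]
finger_gap: 0.705
tcp [0.4806 0.2183 0.2117] [-179.87   -0.33   -0.27] n 1375 mean [0.4786 0.2194 0.1379] mec [0.4785 0.2177] dia 0.026 z95 0.1398
```

View pics/s2c.png

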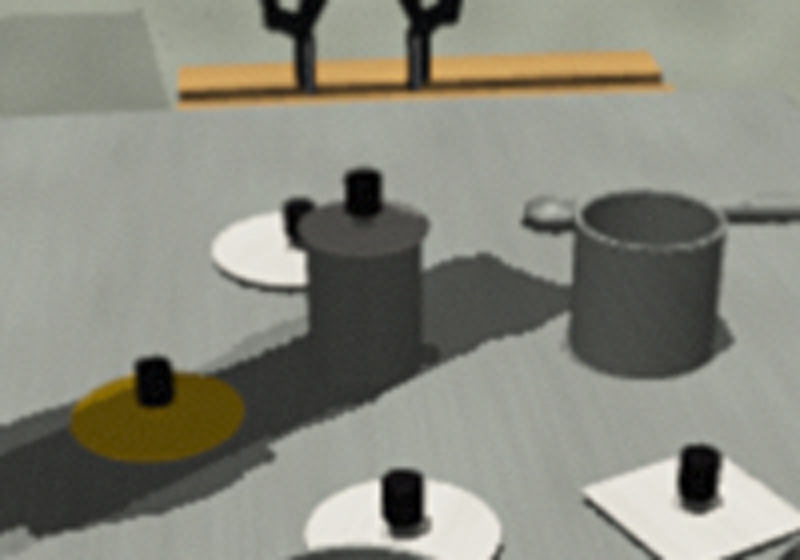

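View pics/w4.png

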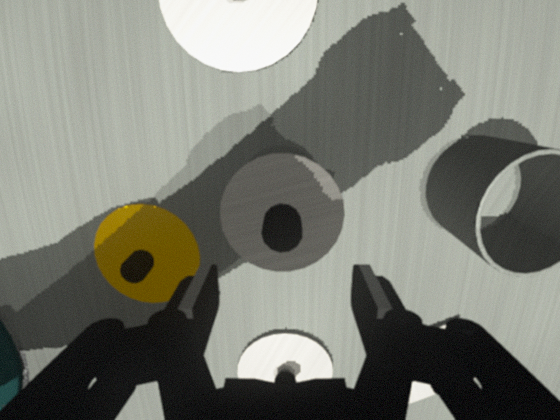

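The small lid is seated: knob top at 139.8 mm against 140 expected, knob at (0.4785, 0.2177), about 1.5 mm from the rim centre. Next is the large lid at (0.4407, 0.392).

```bash
python3 -m pendant '[[[-5,-25,0],0,60],[[-8,-35,0],0,60],[[-8,-35,0],0,60],[[-8,-35,0],0,60],[[-7,-30,10],0,60],[[-2,-15,20],0,60],[[0,0,20],0,60],[[0,0,0],0,60]]'
python3 -m pendant '[[[0,0,0],0,60],[[0,0,0],0,60]]'
python3 w.py w5 .035 .06 .04
```

```text
clock: 10.68
tool_pos: [0.4396, 0.3917, 0.1522]
tcp_rot: [179.8, 0.3, -0.2]
ft_force: [-0.5, -0.4, -1.0]
finger_gap: 0.703
clock: 10.85
tool_pos: [0.4421, 0.3919, 0.1572]
tcp_rot: [180.0, 0.0, -0.3]
ft_force: [0.7, 0.0, 0.0]
finger_gap: 0.701
tcp [0.4421 0.3919 0.1572] [ 1.7999e+02  1.0000e-02 -3.3000e-01] n 984 mean [0.4411 0.3945 0.0441] mec [0.4413 0.3933] dia 0.026 z95 0.0458
```

```bash
python3 -m pendant '[[[-1,-1,15],0,60],[[0,0,25],0,60],[[0,0,30],0,60],[[0,0,25],0,60],[[0,0,15],0,60],[[0,0,9],0,60],[[0,0,4],0,60],[[0,0,0],0,60]]'
python3 -m pendant '[[[0,0,0],0,60],[[0,0,0],0,60]]'
```

```text
clock: 11.57
tool_pos: [0.441, 0.3935, 0.0342]
tcp_rot: [-180.0, -0.0, -0.3]
ft_force: [-0.5, -0.3, -0.4]
finger_gap: 0.701
clock: 11.73
tool_pos: [0.4413, 0.3938, 0.0351]
tcp_rot: [-179.9, -0.1, -0.3]
ft_force: [0.8, -0.2, 0.5]
finger_gap: 0.7
```

```bash
python3 -m pendant '[[[0,0,1],0,10],[[0,0,0],0,10],[[0,0,0],0,10],[[0,0,0],0,10],[[0,0,0],0,10],[[0,0,0],0,10],[[0,0,0],0,10]]' 50
python3 -m pendant '[[[0,0,-5],0,10],[[0,0,-15],0,10],[[0,0,-25],0,10],[[0,0,-30],0,10],[[0,0,-30],0,10],[[0,0,-35],0,10],[[0,0,-25],0,10],[[0,0,-10],0,10]]'
python3 - <<'E'
from h import *
save('wrist','w6.png')
E
```

```text
clock: 12.32
tool_pos: [0.4409, 0.3934, 0.0334]
tcp_rot: [-180.0, -0.0, -0.3]
ft_force: [-0.6, -3.1, 6.9]
finger_gap: 0.289
clock: 12.98
tool_pos: [0.4413, 0.3943, 0.2128]
tcp_rot: [-179.8, -0.2, -0.3]
ft_force: [-0.5, 0.8, -2.4]
finger_gap: 0.286
```

View pics/w6.png

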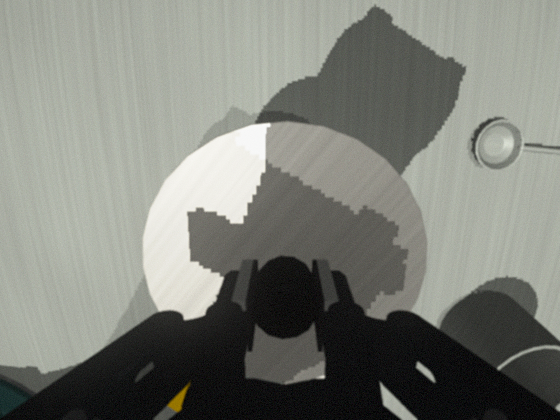

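```bash
python3 -m pendant '[[[0,15,0],0,10],[[0,25,0],0,10],[[0,34,0],0,10],[[0,34,0],0,10],[[0,34,0],0,10],[[0,34,0],0,10],[[0,34,0],0,10],[[0,34,0],0,10]]'
python3 -m pendant '[[[0,34,0],0,10],[[0,34,0],0,10],[[0,34,0],0,10],[[0,34,0],0,10],[[0,34,0],0,10],[[0,34,0],0,10],[[0,34,0],0,10],[[0,34,0],0,10]]'
python3 -m pendant '[[[-2,34,0],0,10],[[-2,25,0],0,10],[[0,16,0],0,10],[[0,10,0],0,10],[[0,5,0],0,10],[[0,0,0],0,10],[[0,0,0],0,10],[[0,0,0],0,10]]'
```

```text
clock: 13.7
tool_pos: [0.4387, 0.1475, 0.2071]
tcp_rot: [180.0, 0.1, -0.3]
ft_force: [1.6, 0.5, -1.9]
finger_gap: 0.289
clock: 14.37
tool_pos: [0.4373, -0.1243, 0.2072]
tcp_rot: [-180.0, 0.1, -0.3]
ft_force: [2.1, 0.5, -2.6]
finger_gap: 0.288
clock: 15.03
tool_pos: [0.4339, -0.2114, 0.2077]
tcp_rot: [-180.0, 0.0, -0.2]
ft_force: [0.6, 0.5, -1.9]
finger_gap: 0.293
```

Now correct x by +3 mm and y by −2 mm, then lower to about 13 mm above the seat.

```bash
python3 -m pendant '[[[3,2,0],0,10],[[0,0,10],0,10],[[0,0,20],0,10],[[0,0,20],0,10],[[0,0,10],0,10],[[0,0,5],0,10],[[0,0,0],0,10],[[0,0,0],0,10]]'
python3 - <<'E'
from h import *
p,d=save('side','s3.png')
cv2.imwrite('pics/s3c.png',cv2.resize(p[190:340,170:370,::-1],None,fx=4,fy=4,interpolation=cv2.INTER_CUBIC))
E
python3 t.py t3 .437 -.2132 .117 .09
```

```text
clock: 15.7
tool_pos: [0.437, -0.2147, 0.1431]
tcp_rot: [-180.0, -0.0, -0.3]
ft_force: [0.2, -0.3, -2.0]
finger_gap: 0.284
tcp [ 0.4372 -0.2149  0.1436] n 1845 circle [ 0.4367 -0.2144] dia 0.1385 rms 0.0009 z med 0.1194 tilt [-0.001  0.001]
```

View pics/s3c.png

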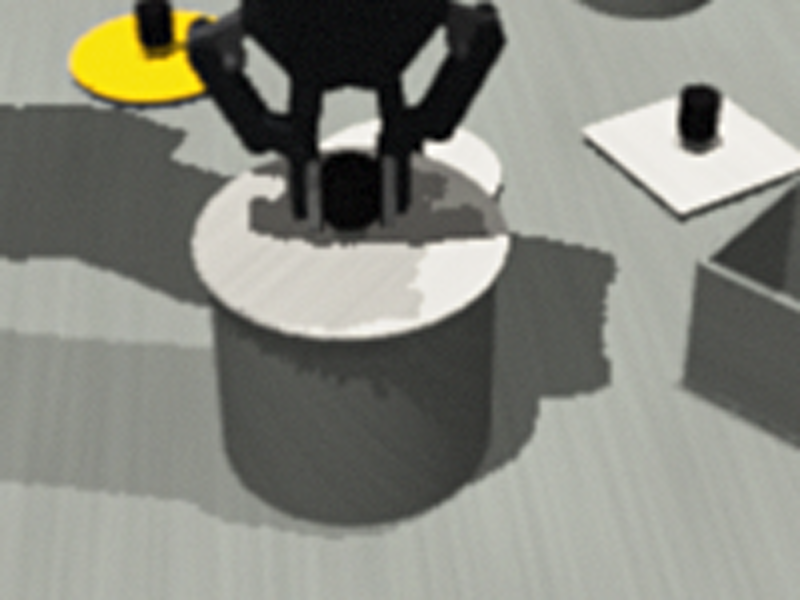

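View pics/t3c.png

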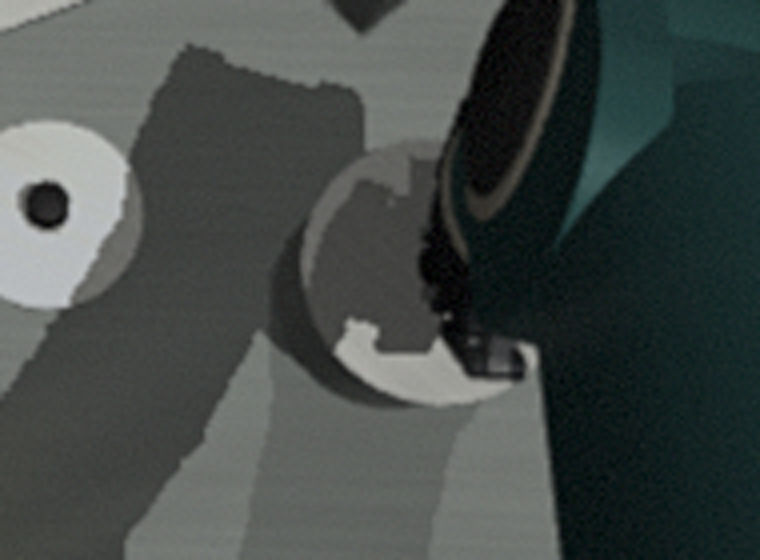

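The top camera puts the lid at (0.4367, −0.2144) against the pot at (0.4364, −0.2133). That is about 1 mm off and level. Setting it down.

```bash
python3 -m pendant '[[[0,-1,4],0,10],[[0,0,4],0,10],[[0,0,3],0,10],[[0,0,2],0,10],[[0,0,0],0,10],[[0,0,0],0,10]]'
python3 -m pendant '[[[0,0,1],0,10],[[0,0,0],0,10],[[0,0,0],0,10]]'
python3 -m pendant '[[[0,0,1],0,10],[[0,0,0],0,10],[[0,0,0],0,10]]'
```

```text
clock: 16.3
tool_pos: [0.4367, -0.2137, 0.1297]
tcp_rot: [-180.0, 0.0, -0.3]
ft_force: [-0.3, 0.2, -1.3]
finger_gap: 0.292
clock: 16.55
tool_pos: [0.4368, -0.2137, 0.1288]
tcp_rot: [-180.0, -0.0, -0.3]
ft_force: [-0.6, 0.9, -2.0]
finger_gap: 0.29
clock: 16.8
tool_pos: [0.4367, -0.2137, 0.1277]
tcp_rot: [-180.0, 0.0, -0.3]
ft_force: [-0.4, 1.0, -2.1]
finger_gap: 0.287
```

```bash
python3 -m pendant '[[[0,0,0.8],0,10],[[0,0,0],0,10],[[0,0,0],0,10]]'
```

```text
clock: 17.05
tool_pos: [0.4368, -0.2137, 0.1273]
tcp_rot: [180.0, -0.0, -0.3]
ft_force: [-3.0, 2.1, 8.1]
finger_gap: 0.29
```

Contact made (8 N upward). Releasing and moving up.

```bash
python3 -m pendant '[[[0,0,0],0,60],[[0,0,0],0,60],[[0,0,0],0,60],[[0,0,0],0,60],[[0,0,0],0,60]]'
python3 -m pendant '[[[0,0,-20],0,60],[[0,0,-30],0,60],[[0,0,-30],0,60],[[0,0,0],0,60],[[0,0,0],0,60]]'
python3 w.py w7 .128 .16 .035
```

```text
clock: 17.47
tool_pos: [0.4368, -0.2137, 0.1269]
tcp_rot: [-180.0, 0.0, -0.3]
ft_force: [-0.5, -0.3, -0.1]
finger_gap: 0.707
clock: 17.88
tool_pos: [0.4374, -0.214, 0.2083]
tcp_rot: [179.9, -0.1, -0.3]
ft_force: [-0.0, -0.1, -0.5]
finger_gap: 0.699
tcp [ 0.4374 -0.214   0.2083] [ 1.7991e+02 -1.4000e-01 -3.0000e-01] n 1414 mean [ 0.4362 -0.2123  0.1379] mec [ 0.4364 -0.2138] dia 0.0261 z95 0.1397
```

View pics/w7.png

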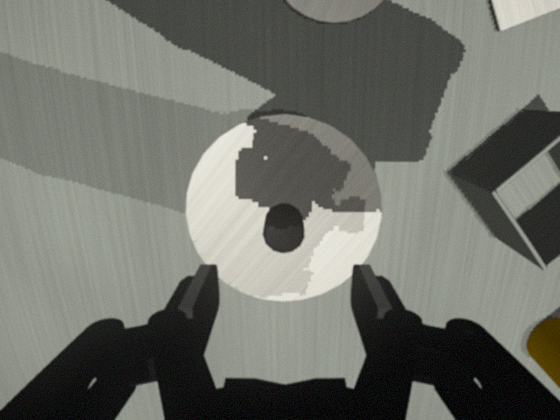

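The large lid is seated: knob (0.4364, −0.2138), top at 139.7 mm. Next is the medium white lid at (0.480, −0.0115).

```bash
python3 -m pendant '[[[5,-20,0],0,60],[[8,-35,0],0,60],[[8,-35,0],0,60],[[8,-35,0],0,60],[[8,-35,10],0,60],[[6,-27,20],0,60],[[0,-15,20],0,60],[[0,0,0],0,60]]'
python3 -m pendant '[[[0,0,0],0,60],[[0,0,0],0,60]]'
python3 w.py w8 .035 .06 .04
```

```text
clock: 18.6
tool_pos: [0.4787, -0.0083, 0.1531]
tcp_rot: [-179.9, 0.3, -0.0]
ft_force: [-0.9, 0.4, -1.6]
finger_gap: 0.702
clock: 18.77
tool_pos: [0.4805, -0.0125, 0.1567]
tcp_rot: [-180.0, 0.1, -0.3]
ft_force: [-0.3, -0.2, 0.7]
finger_gap: 0.701
tcp [ 0.4805 -0.0125  0.1567] [-1.8e+02  6.0e-02 -3.1e-01] n 990 mean [ 0.4802 -0.011   0.0441] mec [ 0.4801 -0.0127] dia 0.0264 z95 0.0457
```

View pics/w8.png

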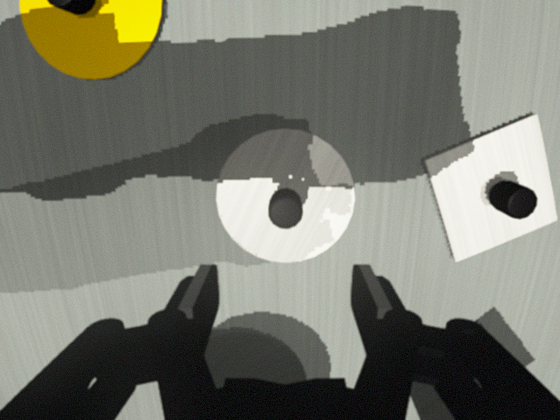

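The white medium lid is directly under the gripper, with its knob at (286,208) and 0.4 mm error. The yellow lid (90,35) and the square lid (490,190) are clear. Descending.

```bash
python3 -m pendant '[[[0,0,15],0,60],[[0,0,25],0,60],[[0,0,30],0,60],[[0,0,25],0,60],[[0,0,15],0,60],[[0,0,9],0,60],[[0,0,4],0,60],[[0,0,0],0,60]]'
python3 -m pendant '[[[0,0,0],0,60],[[0,0,0],0,10],[[0,0,0],0,10],[[0,0,0],0,10],[[0,0,0],0,10],[[0,0,0],0,10],[[0,0,0],0,10],[[0,0,0],0,10]]'
python3 -m pendant '[[[0,0,-5],0,10],[[0,0,-15],0,10],[[0,0,-25],0,10],[[0,0,-30],0,10],[[0,0,-30],0,10],[[0,0,-35],0,10],[[0,0,-25],0,10],[[0,0,-10],0,10]]'
python3 - <<'E'
from h import *
save('wrist','w9.png')
E
```

```text
clock: 19.48
tool_pos: [0.4809, -0.0124, 0.034]
tcp_rot: [180.0, 0.0, -0.3]
ft_force: [-0.3, 0.2, -0.2]
finger_gap: 0.703
clock: 20.15
tool_pos: [0.4811, -0.012, 0.0348]
tcp_rot: [180.0, -0.1, -0.3]
ft_force: [-2.5, -0.1, 13.0]
finger_gap: 0.287
clock: 20.82
tool_pos: [0.4818, -0.0118, 0.2128]
tcp_rot: [180.0, -0.3, -0.3]
ft_force: [0.9, -0.6, -1.6]
finger_gap: 0.284
```

View pics/w9.png

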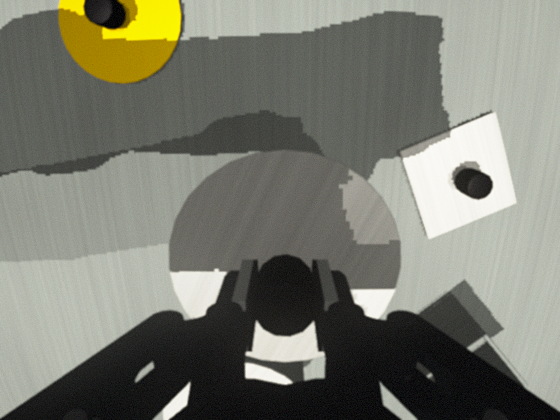

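```bash
python3 -m pendant '[[[8,-10,0],0,10],[[16,-18,0],0,10],[[24,-28,0],0,10],[[24,-28,0],0,10],[[24,-28,0],0,10],[[24,-28,0],0,10],[[24,-28,0],0,10],[[22,-26,0],0,10]]'
python3 -m pendant '[[[16,-18,0],0,10],[[10,-11,0],0,10],[[4,-4,0],0,10],[[0,0,0],0,10],[[0,0,0],0,10],[[0,0,0],0,10]]'
```

```text
clock: 21.53
tool_pos: [0.6482, 0.1828, 0.2069]
tcp_rot: [180.0, 0.1, -0.3]
ft_force: [-0.1, -1.2, -1.3]
finger_gap: 0.289
clock: 22.03
tool_pos: [0.6775, 0.2129, 0.2086]
tcp_rot: [180.0, 0.0, -0.3]
ft_force: [-0.1, -0.7, -2.0]
finger_gap: 0.289
```

```bash
python3 -m pendant '[[[0,-2,0],0,10],[[0,0,10],0,10],[[0,0,20],0,10],[[0,0,20],0,10],[[0,0,10],0,10],[[0,0,5],0,10],[[0,0,0],0,10],[[0,0,0],0,10]]'
python3 - <<'E'
from h import *
p,d=save('side','s4.png')
cv2.imwrite('pics/s4c.png',cv2.resize(p[100:240,230:430,::-1],None,fx=4,fy=4,interpolation=cv2.INTER_CUBIC))
E
python3 t.py t4 .6766 .2146 .117 .08
```

```text
clock: 22.7
tool_pos: [0.6781, 0.2162, 0.1446]
tcp_rot: [-180.0, -0.0, -0.3]
ft_force: [-0.5, 0.5, -1.2]
finger_gap: 0.289t.py:9: RuntimeWarning: Mean of empty slice.
  P=W[k]; R=np.hypot(P[:,0]-P[:,0].mean(),0)
  ret = ret.dtype.type(ret / rcount)
Traceback (most recent call last):
  File "t.py", line 10, in <module>
    hull=cv2.convexHull(P[:,:2].astype(np.float32))[:,0]
         ~~~~~~~~~~~~~~~~~~~~~~~~~~~~~~~~~~~~~~~~~~^^^^^
TypeError: 'NoneType' object is not subscriptable
```

View pics/s4c.png

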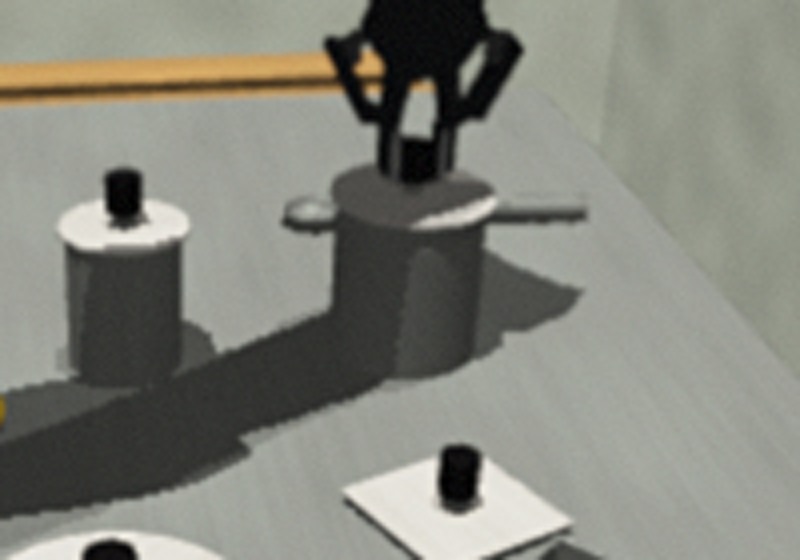

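The arm hides the lid in the top view. In the side crop it may sit about 3 mm right of the pot axis (lid 332–497, pot 332–485), so I'll measure it with the side depth.

```bash
cat > sd.py <<'E'
import sys
from h import *
from scipy.optimize import least_squares
d=np.load('pics/%s_d.npy'%sys.argv[1]); cal=r.get_calibration('side'); T=np.array(cal['T'])
cx,cy,rp,rl,z0,z1=map(float,sys.argv[2:8])
vv,uu=np.nonzero(d>0); D=d[vv,uu]; x=np.array([ray(cal,u,v) for u,v in zip(uu,vv)])
W=np.c_[x[:,0]*D,-x[:,1]*D,-D]@T[:3,:3].T+T[:3,3]
near=np.hypot(W[:,0]-cx,W[:,1]-cy)
P=W[(near<rp+.02)&(W[:,2]>.03)&(W[:,2]<.09)]
s=least_squares(lambda q:np.hypot(P[:,0]-q[0],P[:,1]-q[1])-rp,[cx,cy],loss='soft_l1',f_scale=.002)
L=W[(near<rl+.03)&(W[:,2]>z0)&(W[:,2]<z1)]
h=cv2.convexHull(L[:,:2].astype(np.float32))[:,0]
l=least_squares(lambda q:np.hypot(h[:,0]-q[0],h[:,1]-q[1])-rl,[cx,cy],loss='soft_l1',f_scale=.002)
print('pot',s.x.round(4),len(P),'lid',l.x.round(4),len(L),'z',np.median(L[:,2]).round(4),'rms',np.std(s.fun).round(4),np.std(l.fun).round(4))
E
echo side-res; python3 sd.py s4 .677 .215 .0525 .0575 .108 .13
python3 sd.py s4 .478 .217 .04 .045 .098 .112
python3 sd.py s1 .478 .217 .04 .045 .108 .13
python3 sd.py s3 .437 -.2135 .065 .07 .108 .13
```

```text
side-res
pot [0.6779 0.2154] 873 lid [0.678  0.2161] 480 z 0.1198 rms 0.002 0.0007
pot [0.4781 0.2178] 568 lid [0.479  0.2176] 348 z 0.1037 rms 0.0015 0.001
pot [0.4782 0.2172] 649 lid [0.4786 0.2179] 325 z 0.1174 rms 0.0019 0.001
pot [ 0.4373 -0.2128] 1742 lid [ 0.4369 -0.215 ] 2477 z 0.1192 rms 0.0009 0.0005
```

The side depth gives the lid at (0.678, 0.2161) and the pot at (0.678, 0.2154), which is under 1 mm off. Setting it down.

```bash
python3 -m pendant '[[[0,0,5],0,10],[[0,0,4],0,10],[[0,0,3],0,10],[[0,0,2],0,10],[[0,0,0],0,10],[[0,0,0],0,10]]'
python3 -m pendant '[[[0,0,1],0,10],[[0,0,0],0,10],[[0,0,0],0,10]]'
python3 -m pendant '[[[0,0,1],0,10],[[0,0,0],0,10],[[0,0,0],0,10]]'
```

```text
clock: 23.3
tool_pos: [0.6778, 0.2161, 0.1299]
tcp_rot: [-180.0, 0.0, -0.3]
ft_force: [0.3, -0.6, -1.7]
finger_gap: 0.287
clock: 23.55
tool_pos: [0.6779, 0.2162, 0.1291]
tcp_rot: [-180.0, -0.0, -0.3]
ft_force: [0.3, -0.5, -1.8]
finger_gap: 0.29
clock: 23.8
tool_pos: [0.6781, 0.2162, 0.1289]
tcp_rot: [-180.0, -0.0, -0.3]
ft_force: [-3.8, -1.4, 7.3]
finger_gap: 0.288
```

Contact is at 0.1289 m, where the seat should be (grasp height 0.0348 + 0.094). Releasing and moving clear.

```bash
python3 -m pendant '[[[0,0,0],0,60],[[0,0,0],0,60],[[0,0,0],0,60],[[0,0,0],0,60],[[0,0,0],0,60]]'
python3 -m pendant '[[[0,0,-20],0,60],[[0,0,-30],0,60],[[0,0,-30],0,60],[[0,0,0],0,60],[[0,0,0],0,60]]'
python3 w.py w10 .128 .16 .035
python3 -m pendant '[[[-10,15,-30],0,60],[[-15,30,-20],0,60],[[-20,30,0],0,60],[[-20,30,0],0,60],[[-20,30,0],0,60],[[-20,30,0],0,60],[[-20,30,0],0,60],[[-20,30,0],0,60]]'
python3 -m pendant '[[[-20,30,0],0,60],[[-20,30,0],0,60],[[-20,30,0],0,60],[[-20,30,0],0,60],[[-20,30,0],0,60],[[-5,35,0],0,60],[[0,35,0],0,60],[[0,35,0],0,60]]'
python3 -m pendant '[[[0,35,0],0,60],[[0,35,0],0,60],[[0,35,0],0,60],[[0,35,0],0,60],[[0,35,0],0,60],[[0,0,0],0,60],[[0,0,0],0,60],[[0,0,0],0,60]]'
python3 m.py
```

```text
clock: 24.22
tool_pos: [0.6779, 0.2161, 0.1279]
tcp_rot: [-180.0, 0.0, -0.3]
ft_force: [0.1, 0.8, -0.3]
finger_gap: 0.705
clock: 24.63
tool_pos: [0.6786, 0.2164, 0.2099]
tcp_rot: [-179.9, -0.2, -0.3]
ft_force: [0.4, -0.4, -0.9]
finger_gap: 0.702
tcp [0.6786 0.2164 0.2099] [-1.7995e+02 -1.7000e-01 -2.9000e-01] n 1401 mean [0.6775 0.2176 0.1379] mec [0.6775 0.2162] dia 0.0258 z95 0.1397
clock: 25.35
tool_pos: [0.5301, -0.0096, 0.2568]
tcp_rot: [-180.0, 0.1, -0.3]
ft_force: [1.4, 0.3, 0.3]
finger_gap: 0.699
clock: 26.02
tool_pos: [0.4243, -0.2643, 0.2573]
tcp_rot: [-180.0, 0.1, -0.3]
ft_force: [0.9, 0.3, 0.5]
finger_gap: 0.699
clock: 26.68
tool_pos: [0.4245, -0.4369, 0.2568]
tcp_rot: [-179.9, 0.1, -0.3]
ft_force: [0.2, 0.6, -0.4]
finger_gap: 0.701
lid_small_center [(array([175., 220.]), 0.63), (array([359., 160.]), 0.36)]
  lid 0.88 [175.1, 223.1] disc c [0.4982 0.2444] dia 0.0987 rms 0.001 knob pts 1309 [0.47748909 0.21625618 0.10711659] disc z 0.1033
lid_medium_center [(array([208., 289.]), 0.72), (array([180., 133.]), 0.6)]
  lid 0.94 [207.9, 293.0] disc c [0.3339 0.1432] dia 0.1136 
[... 369 characters left out ...]
 [ 0.43486661 -0.21285893  0.10489797] disc z 0.1035
pot_small [(array([188., 229.]), 0.63)]
  pot 0.66 [194.9, 235.2] rim c [0.4739 0.2082] dia 0.0683 rms 0.0004 10 zmax 0.1012
pot_medium [(array([193., 153.]), 0.84)]
  pot 0.89 [198.5, 162.0] rim c [0.669  0.2141] dia 0.0984 rms 0.0003 9 zmax 0.091
pot_large [(array([182., 132.]), 0.48)]
  pot 0.6 [343.7, 263.0] rim c [ 0.4369 -0.2135] dia 0.1393 rms 0.0002 12 zmax 0.1039
square_pot [(array([360., 161.]), 0.69)]
  sq 0.7 [362.6, 152.8] [ 0.672 -0.209  0.035] [ 0.599 -0.273 -0.003] [ 0.743 -0.14   0.085]
square_lid_center [(array([282., 159.]), 0.67)]
  sq 0.86 [281.0, 156.8] [ 0.657 -0.005  0.012] [ 0.597 -0.067 -0.002] [0.719 0.057 0.049]
```

View pics/top1.png

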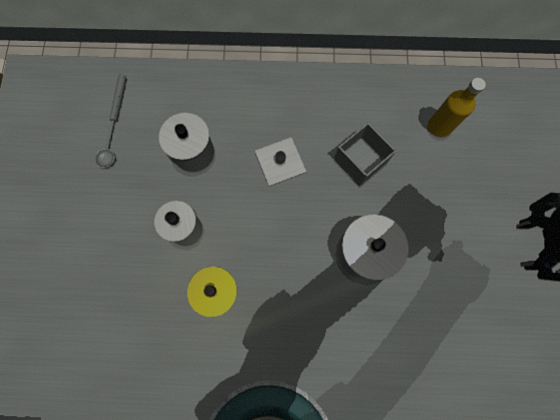

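All three pots are closed: lids at (184,136), (175,221) and (375,246). The yellow and square items haven't moved. Last check of lid centres, tilt and pot positions.

```bash
python3 t.py f1 .4777 .2164 .103 .06
python3 t.py f2 .6766 .2146 .103 .075
python3 t.py f3 .4364 -.2133 .103 .085
python3 - <<'E'
from h import *
save('side','s5.png')
E
python3 sd.py s5 .478 .217 .04 .045 .098 .112
python3 sd.py s5 .677 .215 .0525 .0575 .098 .112
python3 sd.py s5 .437 -.2135 .065 .07 .098 .112
```

```text
tcp [ 0.4246 -0.4376  0.2579] n 1152 circle [0.4787 0.2176] dia 0.0892 rms 0.0004 z med 0.1033 tilt [0.001 0.001]
tcp [ 0.4246 -0.4376  0.2579] n 1701 circle [0.6774 0.2162] dia 0.1147 rms 0.0004 z med 0.1032 tilt [0.002 0.001]
tcp [ 0.4246 -0.4376  0.2579] n 3202 circle [ 0.4364 -0.2137] dia 0.1389 rms 0.0003 z med 0.1035 tilt [0.    0.001]
pot [0.6779 0.2158] 733 lid [0.6784 0.2157] 545 z 0.104 rms 0.0015 0.001
pot [ 0.4373 -0.2128] 1590 lid [ 0.4404 -0.2145] 2046 z 0.1033 rms 0.0008 0.0077Traceback (most recent call last):
  File "sd.py", line 12, in <module>
    h=cv2.convexHull(L[:,:2].astype(np.float32))[:,0]
      ~~~~~~~~~~~~~~~~~~~~~~~~~~~~~~~~~~~~~~~~~~^^^^^
TypeError: 'NoneType' object is not subscriptable
```

View pics/s5.png

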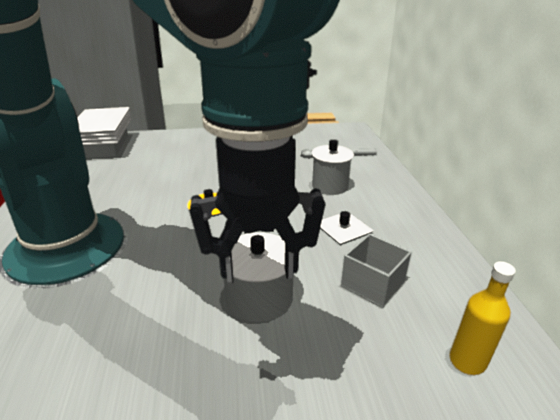

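By the top camera, all three lids are within 2 mm of their rim centres, at rim height, with tilt of about 0.002 rad or less. The gripper only overlaps the large pot in the side view; it is 0.22 m away in y. Handing in.

```bash
python3 -c "
from workcell import r
print(r.hand_in(), r.read_state()['clock'])"
```

```text
the job is handed in; nothing more can be done
the job is handed in; nothing more can be done
```

All three round lids are on their own pots, and I handed the job in at about 27 s; it reports no verdict. I gripped each lid by its knob, set it down until the wrist felt contact, and only then let go. The yellow look-alike, the square container and the square lid were not touched.

| Lid | Distance from starting rim centre | Disc height (103 mm expected) | Tilt |
|---|---|---|---|
| Small | 1.6 mm | 103.3 mm | 0.002 rad or less |
| Medium | 1.8 mm | 103.2 mm | 0.002 rad or less |
| Large | 0.4 mm | 103.5 mm | 0.002 rad or less |

These figures are from the top camera with the arm clear. After each release the wrist camera also put the knob top within 0.3 mm of the expected 140 mm.

- **Pots:** the side camera put the medium and large pots within about 1.5 mm of where they started. The small pot was hidden behind the gripper in that last view; the side view taken earlier, after its lid was on, agreed to about 1.5 mm.
- **Square items:** the square container and lid measured within about 1 mm of where they began.
- **One disagreement:** the last side-camera fit of the large lid came out about 4 mm off with a poor residual (7.7 mm), because the gripper partly covered it. I trusted the top and wrist cameras there.
- **Failed check:** the final side-camera check of the small lid found no points at all, because the gripper blocked the view.

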